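Free the glazed tile: hold the safety tab back and lift the toggle clamp open

TASK

The glazed tile on the maple board is done: open the toggle clamp that holds it. Draw the orange safety tab back towards the red grip until you feel it press firmly, but not jammed, on its rubber buffer, and keep it there while you start lifting; once the lock is left behind, swing the red handle right up so that the clamp stands wide open by itself, and let go. Never strain the tab or the handle against the lock, and leave the tile and the things lying around where they are.

Things in the scene. Friction and masses are not known exactly. Their poses are not given: they have to be found in the camera images.
- board: maple board 380 x 140 x 20 mm, its top 46 mm above the bench, gripped on its long edges by two blue bar clamps lying on the bench (jaws up to 52 mm high, screws out to +y); fixed. Origin on the bench below the board's centre; x along the board from the red grip towards the tile, y across it, z up. A steel toggle clamp is screwed on top: base and cheeks 40 mm high, handle lying flat towards -x, hold-down arm with a rubber-tipped spindle on the tile towards +x
- pivot (a point): hinge of the clamp's handle, 80 mm above the bench, at x = 20 mm, y = 0 of the board; the hinge axis is the board's y
- handle (a joint): handle angle, rad: 0 lying flat and shut, grows as the red end is lifted, open stop at 1.25. Stiff hinge (0.5 N m): it stays where it is left and carries the hold-down arm up with it. Locked (0.05 of free play at most) while the safety tab is not held back; past 0.25 the lock is left behind and the tab may be let go
- grip (a point): middle of the red vinyl grip (20 mm wide across the board, 26 mm tall, 70 mm long) on the handle's centre line, 169 mm from the pivot; level with the pivot when shut. Pinched on its sides it can turn between the fingers as it swings
- tab_ridge (a point): middle of the orange safety tab, a saddle on the handle bar 80 mm from the pivot, 8 mm above the handle's centre line; 26 mm wide across the board, 32 mm long; its ridge (16 mm long) tops out 10 mm above this point, its sides reach 14 mm below. Pinched on its sides it slides back towards the grip against a spring (2.5 N forward, 5.5 N at 29 mm); the handle can be lifted by it. Springs forward when let go
- keeper: dark steel lock on the clamp's base, 34 mm high, 42 x 42 mm, fixed; origin on the board, 43 mm from the pivot towards the grip. It holds a T-head under the tab's hood, set by hand: drawn back it meets a rubber buffer (5 N per mm) 7 to 29 mm on, unseen, found by feel. Clear to lift only while pressing the buffer with 8 N or more beyond the spring; 10 N is right. Over 13 N on it damages it
- tile: glazed grey-green tile 100 x 100 x 9 mm lying on the board under the rubber spindle; loose. Origin: centre of its underside
- jar: closed brown stoneware jar, 74 mm across, 94 mm tall, loose bystander. Origin: centre of its underside
- scraper: steel scraper with dark wooden handle, 188 mm long, lying flat, loose bystander. Origin on the bench near its middle, x towards the blade
- palette: teal silicone palette 130 x 95 x 12 mm with wells, loose bystander. Origin: centre of its underside
- rack: white plastic notched rack 150 x 105 mm with five leaning tiles, 113 mm tall, 1.3 kg, loose bystander. Origin: centre of its underside

How it is judged:
By the outcome, as a careful person would: the job done as asked, in the order asked, and still so for the second after the job is handed in, with the robot touching nothing.
It also fails if it takes over 67 s, if anything falls off the work surface, if the arm or the gripper's body presses on something with over 40 N, if the wrist force passes 120 N, or if a joint passes its speed limit or range.

ROBOT

A 7-joint arm with a two-finger parallel gripper is mounted at the origin on the work surface. World frame = base frame: x ahead of the robot, y to its left, z up, the work surface at z = 0. Lengths are in m, angles in rad, forces in N, time in s.
With the tool pointing down it reaches from about 0.425 to 1.025 m from the base axis. Payload 3.6 kg.
Tool frame: the origin (TCP) lies at the very end of the fingers, on their centre line; the grasp point (between the pads) lies bot.hold_point_z behind it (bot.hold_point_z is the distance from the TCP to the grasp point, in m); z points along the fingers, y is the line along which they close (so a half turn about z gives the same grasp; the last joint's range is limited). The gripper opens to 85 mm and grips with 20 to 120 N. Pads are 22 mm wide; open, the fingers measure 114 mm over their backs; the gripper's body (76 mm by 85 mm) begins 54 mm behind the grasp point. The pads swing forward as they close: fully open they stand 13 mm farther back than shut.
Start: joints at [1.188, 0.591, 0.048, 1.609, -0.033, 0.943, -0.034], TCP at [0.207, -0.695, 0.231] pointing down, gripper open.
Joint ranges: [-2.69, 2.69], [-0.47, 2.24], [-1.27, 1.36], [0.19, 2.51], [-1.53, 4.68], [0.08, 2.07], [-3.09, 3.09]. Speed limits (rad/s): [2.57, 2.57, 3.14, 3.14, 3.14, 3.14, 3.14].

INTERFACE

Orientations are given as a rotation vector (axis times angle).
In Python, from workcell import bot gives the robot as it stands.
- The arm moves only by the tool step_arm, never from a script. Its argument "plan" is text: rows parted by semicolons, each of 5 numbers parted by spaces: the opening, from 0 (shut) to 1 (fully open), then the shift along the tool's x, y, z in m, then the turn about the tool's z in rad. A call has 1 to 10 rows; each row shifts and turns the commanded pose from where the row before left it, along the tool's axes as they then stand; what a row does not reach is not made up. A row lasts 1/12 s, in which the tool goes at most 41.7 mm and 7.16 degrees, less where a joint would pass 70% of its speed; a pose out of reach is approached as far as the arm can. A call is refused whole if a number of a shift passes 0.0417 or a number of a turn 0.125, either way. A call with a gripper value outside its range is refused whole. The fingers move at their own pace and stop on an object; the grip force is fixed at half the most. Time passes only in rows, so rows that do not move let the fingers close. It gives the time, the measured TCP pose, the force, the opening and the grip force at its end, in the units of the state.
- bot.sense(): the state, without advancing time (a new reading comes with each control period).
- bot.snapshot(name): name is "side" or "top"; returns (picture, depth): 420x560x3 uint8, blue, green, red; 420x560 float32, m along the optical axis (not along the pixel's ray), 0 where there is no reading.
- bot.camera_info(name): a dict with "mtx" (3x3 intrinsics, pixels), "rvec" (rotation vector, rad) and "tvec" (3), from world to camera coordinates, as OpenCV has them. Camera axes: x right, y down, z forward; pixel columns grow to the right and rows downward; lengths in m; the calibration is good to about 2 mm. A picture is of the moment at which its call begins. camera_info takes no time and is no camera call.
- bot.sign_off(): hands the job in; it is judged then, once.
The state is a dict: "t": time; "joints": joint angles; "joint_velocities": joint speeds; "effort": joint torques, N m; "ee_pos": TCP position; "tcp_rot": TCP orientation; "ft_force": force on the tool from outside, world axes, zero at the start; "ft_torque": the same for the moment, N m; "grip_width": finger opening in m; "gripper_force": force on a finger pad.
Only numpy, scipy, OpenCV 4.12 (cv2) and the standard library are available. Lean on these libraries where they do the work, as an engineer would, in place of code of your own. Each camera call takes 0.05 s, during which the arm holds its last target. There are 200 camera calls.

## Working session

There is one attempt and no reset: what is moved stays moved. The work goes in short steps, Python scripts to look and compute and a tool call to move; the robot and the scene stay as the last step left them, time stands still between calls to the robot, and variables do not carry over. Pictures are saved under pics/ and viewed, at most 13 in all, crops included, and the job is handed in when it is done.

Besides the shell and the picture viewer there is one more tool, called after "Emit:" by a JSON object that holds its "api" and its "payload", one argument or row to a line. step_arm: Moves the arm, as the interface text tells. Its arguments: {"type":"object","properties":{"plan":{"type":"string"}},"required":["plan"]}

```bash
mkdir -p pics; ls; python3 - <<'E'
from workcell import bot
import cv2,numpy as np
for n in("side","top"):
    p,d=bot.snapshot(n); cv2.imwrite(f"pics/{n}0.png",p); np.save(f"{n}0.npy",d)
    c=bot.camera_info(n); R=cv2.Rodrigues(c["rvec"])[0]; print(n,c["mtx"].tolist(),(-R.T@np.ravel(c["tvec"])).round(3),R.round(3).tolist())
print(bot.sense(),bot.hold_point_z)
E
```

```text
pics
side [[408.9594162027323, 0.0, 278.9522783952853], [0.0, 408.9594162027323, 203.53256347327525], [0.0, 0.0, 1.0]] [0.253 0.595 0.725] [[-0.866, -0.5, 0.004], [-0.355, 0.608, -0.71], [0.353, -0.616, -0.704]]
top [[380.5326602063368, 0.0, 277.3300261907321], [0.0, 380.5326602063368, 207.77040848579185], [0.0, 0.0, 1.0]] [0.463 0.016 1.089] [[0.018, -1.0, 0.002], [-0.995, -0.018, -0.099], [0.099, 0.0, -0.995]]
{'t': 0.1, 'joints': array([ 1.18748752,  0.59203882,  0.04826872,  1.60970258, -0.03328062,
        0.94268584, -0.03368532]), 'joint_velocities': array([-0.00097872, -0.00109285, -0.00038037, -0.00443216, -0.00046673,
       -0.0007554 ,  0.00135605]), 'effort': array([ 3.78680241e-03, -5.50002229e+01,  1.55285273e+00, -1.98825073e+01,
        9.70617140e-03,  3.81363017e-03,  2.33544938e-06]), 'ee_pos': array([ 0.20699543, -0.69404294,  0.23024287]), 'tcp_rot': array([-3.10666724e+00, -4.53562512e-01,  6.31606690e-04]), 'ft_force': array([-0.47471369, -0.37365511,  0.29551177]), 'ft_torque': array([-0.10226168,  0.00179545,  0.04100691]), 'gripper_force': 0.0, 'grip_width': 0.08494139891631075} 0.0187
```

View pics/top0.png

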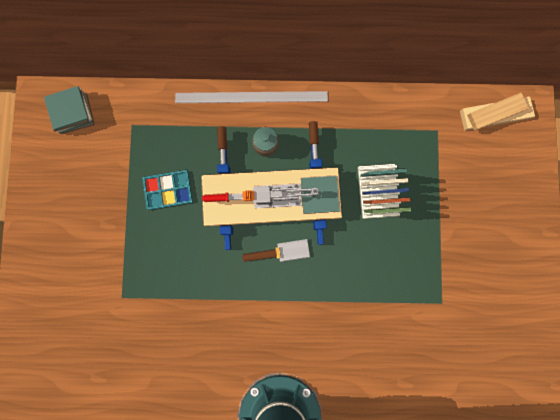

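View pics/side0.png

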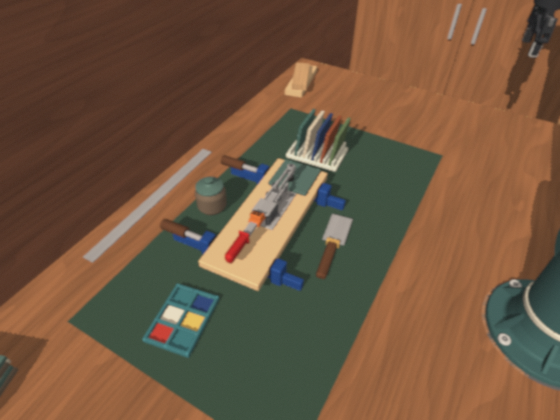

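The top view shows the board spanning about (203–341, 168–225). The red grip is at (216,197), the orange tab at (248,196), the tile at (320,195) and the rack at (380,190). The jar is at (265,140), so board +x runs along world −y. The side view shows the grip at (237,245) and the tab at (256,217).

```bash
cat > h.py <<'E'
import cv2,numpy as np
from workcell import bot
def cam(n):
    c=bot.camera_info(n); return c["mtx"],cv2.Rodrigues(c["rvec"])[0],np.ravel(c["tvec"])
def ray(n,uv,z):
    K,R,t=cam(n); o=-R.T@t; d=R.T@np.linalg.inv(K)@np.array([*uv,1.]); return o+d*(z-o[2])/d[2]
def pts(n,mask,depth):
    K,R,t=cam(n); v,u=np.nonzero(mask&(depth>0)); z=depth[v,u]
    P=np.linalg.inv(K)@np.array([u,v,np.ones_like(u)])*z
    return (R.T@(P-t[:,None])).T
def masks(img):
    H=cv2.cvtColor(img,cv2.COLOR_BGR2HSV); h,s,v=cv2.split(H)
    return dict(red=((h<4)|(h>175))&(s>180)&(v>90), orange=(h>6)&(h<15)&(s>190)&(v>150), maple=(h>12)&(h<26)&(s>60)&(s<170)&(v>170))
E
python3 - <<'E'
from h import *
for n,box in(("top",(195,160,350,235)),("side",(195,150,335,290))):
    img=cv2.imread(f"pics/{n}0.png"); d=np.load(f"{n}0.npy")
    for k,m in masks(img).items():
        b=np.zeros_like(m); b[box[1]:box[3],box[0]:box[2]]=1; m=m&b
        nn,l,st,ce=cv2.connectedComponentsWithStats(m.astype(np.uint8)); i=1+st[1:,4].argmax(); 
        P=pts(n,l==i,d); print(n,k,st[i],ce[i].round(1),"med",np.median(P,0).round(4),"min",np.percentile(P,3,axis=0).round(3),"max",np.percentile(P,97,axis=0).round(3))
        if k=="maple":
            r=cv2.minAreaRect(np.argwhere(l==i)[:,::-1].astype(np.float32)); bp=cv2.boxPoints(r); Q=np.array([ray(n,q,.046) for q in bp]); print(Q.round(4).tolist(),Q.mean(0).round(4), [np.linalg.norm(Q[j]-Q[j-1]).round(4) for j in range(4)])
        if k=="red" : print(cv2.minAreaRect(np.argwhere(l==i)[:,::-1].astype(np.float32)), ray(n,ce[i],.09))
        if k=="orange": print(ray(n,ce[i],.095))
E
```

```text
top red [202 193  26   8 159] [215.4 197.4] med [0.5867 0.1789 0.0928] min [0.579 0.149 0.087] max [0.596 0.213 0.097]
((214.5, 196.5), (7.0, 25.0), 90.0) [0.58664732 0.18040207 0.09      ]
top orange [243 191  11  10  89] [247.8 195.6] med [0.5929 0.0946 0.0918] min [0.581 0.081 0.084] max [0.604 0.108 0.102]
[0.5922865  0.09458952 0.095     ]
top maple [ 203  200  139   26 2153] [255.6 213.2] med [0.5494 0.0942 0.0465] min [ 0.522 -0.135  0.041] max [0.58  0.213 0.05 ]
[[0.5796, 0.2243, 0.046], [0.6085, -0.156, 0.046], [0.5423, -0.1599, 0.046], [0.5138, 0.2181, 0.046]] [0.561  0.0316 0.046 ] [np.float64(0.0661), np.float64(0.3814), np.float64(0.0663), np.float64(0.3791)]
side red [226 232  22  30 274] [236.6 246.4] med [0.5834 0.1862 0.0905] min [0.578 0.154 0.079] max [0.592 0.218 0.095]
((236.78822326660156, 247.0470733642578), (10.737510681152344, 32.9794921875), 32.47119140625) [0.58360185 0.18702168 0.09      ]
side orange [253 217   5   4   7] [255.1 218.4] med [0.5934 0.1031 0.089 ] min [0.588 0.102 0.088] max [0.598 0.104 0.091]
[0.59002653 0.10771084 0.095     ]
side maple [ 199  159  128  131 4593] [256.2 235.4] med [0.5696 0.1242 0.0455] min [ 0.525 -0.112  0.038] max [0.668 0.226 0.048]
[[0.6515, 0.2372, 0.046], [0.7376, -0.2047, 0.046], [0.5427, -0.1531, 0.046], [0.5105, 0.2468, 0.046]] [0.6106 0.0315 0.046 ] [np.float64(0.1413), np.float64(0.4502), np.float64(0.2017), np.float64(0.4011)]
```

Emit:
{"api": "step_arm", "payload": {
  "plan": "1 0.033 -0.004 0 -0.045;1 0.033 -0.004 0 -0.045;1 0.033 -0.004 0 -0.045;1 0.033 -0.004 0 -0.045;1 0.033 -0.004 0 -0.045;1 0.033 -0.004 0 -0.045;1 0.033 -0.004 0 -0.045;1 0.033 -0.004 0 -0.045;1 0.033 -0.004 0 -0.045;1 0.033 -0.004 0 -0.045"
}}

```text
t: 0.93
ee_pos: [0.4778, -0.5038, 0.2307]
tcp_rot: [-2.927, -1.139, 0.0]
ft_force: [0.5, -0.5, 1.0]
grip_width: 0.0857
gripper_force: 0.0
```

Emit:
{"api": "step_arm", "payload": {
  "plan": "1 0.033 -0.004 0 -0.045;1 0.033 -0.004 0 -0.045;1 0.033 -0.004 0 -0.045;1 0.033 -0.004 0 -0.045;1 0.033 -0.004 0 -0.045;1 0.033 -0.004 0 -0.045;1 0.033 -0.004 0 -0.045;1 0.033 -0.004 0 -0.045;1 0.033 -0.004 0 -0.045;1 0.033 -0.004 0 -0.045"
}}

```text
t: 1.77
ee_pos: [0.6374, -0.2156, 0.2308]
tcp_rot: [-2.6, -1.763, 0.001]
ft_force: [0.2, -0.3, 0.2]
grip_width: 0.0853
gripper_force: 0.0
```

Emit:
{"api": "step_arm", "payload": {
  "plan": "1 0.033 0.001 0 -0.05;1 0.033 0.001 0 -0.05;1 0.033 0.001 0 -0.05;1 0.033 0.001 0 -0.05;1 0.033 0 0 -0.05;1 0.033 0 0 -0.05;1 0.033 0 0 -0.05;1 0.033 0 0 -0.05;1 0 0 0 0;1 0 0 0 0"
}}

```text
t: 2.6
ee_pos: [0.694, 0.0426, 0.2309]
tcp_rot: [-2.192, -2.247, -0.001]
ft_force: [-0.8, -0.5, -0.2]
grip_width: 0.0855
gripper_force: 0.0
```

```bash
cat >> h.py <<'E'
BX=np.array([.0755,-.997,0]);BY=np.array([.997,.0755,0])
def go(target,yaw=.0756):
    s=bot.sense();R=cv2.Rodrigues(np.array(s["tcp_rot"]))[0]
    a=np.arctan2(R[1,1],R[0,1]);print("yaw err (turn cmd)",round(-(yaw-a),4),"shift tool",(R.T@(np.array(target)-s["ee_pos"])).round(4),"ee",s["ee_pos"].round(4),"ft",s["ft_force"].round(2),"t",s["t"],"j",s["joints"].round(2),"tiltz",R[:,2].round(4))
E
python3 - <<'E'
from h import *
go([.5935,.0942,.2])
E
```

```text
yaw err (turn cmd) -0.0507 shift tool [ 0.054  -0.0991  0.0311] ee [0.694  0.0426 0.2309] ft [-0.75 -0.54 -0.2 ] t 2.6 j [ 0.1   0.57 -0.34  1.67  0.22  0.94 -0.3 ] tiltz [-9.0e-04  1.9e-03 -1.0e+00]
```

Emit:
{"api": "step_arm", "payload": {
  "plan": "1 0.013 -0.024 0.01 -0.013;1 0.013 -0.025 0.01 -0.013;1 0.013 -0.025 0.01 -0.012;1 0.013 -0.025 0.01 -0.012;1 0 0 0.01 0;1 0 0 0 0;1 0 0 0 0"
}}

```text
t: 3.18
ee_pos: [0.5942, 0.0846, 0.1809]
tcp_rot: [2.146, 2.294, -0.002]
ft_force: [-0.2, -0.2, 0.5]
grip_width: 0.0854
gripper_force: 0.0
```

```bash
python3 - <<'E'
from h import *
go([.5935,.0942,.19])
for n in("side","top"):
    p,d=bot.snapshot(n); np.save(f"{n}1.npy",d); cv2.imwrite(f"pics/{n}1.png",p)
a=cv2.imread("pics/side1.png")[120:320,160:360];b=cv2.imread("pics/top1.png")[120:320,170:370]
cv2.imwrite("pics/c1.png",np.hstack([cv2.resize(a,(400,400),interpolation=2),cv2.resize(b,(400,400),interpolation=2)]))
E
```

```text
yaw err (turn cmd) -0.009 shift tool [ 0.0096 -0.     -0.0091] ee [0.5942 0.0846 0.1809] ft [-0.22 -0.19  0.51] t 3.1833 j [ 0.03  0.52 -0.35  1.93  0.25  0.74 -0.4 ] tiltz [-3.0e-04 -1.4e-03 -1.0e+00]
```

View pics/c1.png

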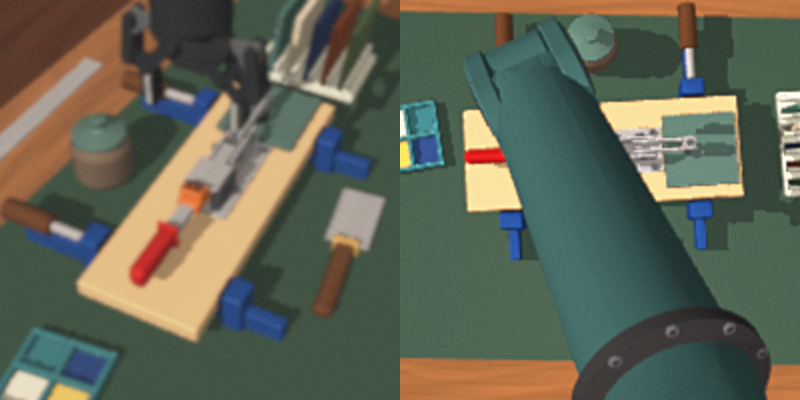

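The side crop shows the open gripper standing above the clamp. The tab is at crop (193,195) and the way down is clear of the jar and blue clamps.

Emit:
{"api": "step_arm", "payload": {
  "plan": "1 0.0096 -0.0005 0 -0.009;1 0 0 0.025 0;1 0 0 0.025 0;1 0 0 0.025 0;1 0 0 0.02 0;1 0 0 0.012 0;1 0 0 0.006 0;1 0 0 0 0;1 0 0 0 0;1 0 0 0 0"
}}

```text
t: 4.12
ee_pos: [0.5937, 0.0965, 0.0695]
tcp_rot: [2.132, 2.305, 0.003]
ft_force: [0.4, 0.6, 0.8]
grip_width: 0.0852
gripper_force: 0.0
```

```bash
python3 - <<'E'
from h import *
go([.593,.0942,.061])
E
```

```text
yaw err (turn cmd) 0.0023 shift tool [-0.0023 -0.0008  0.0085] ee [0.5937 0.0965 0.0695] ft [0.38 0.58 0.78] t 4.1167 j [-0.04  0.67 -0.28  1.99  0.35  0.53 -0.48] tiltz [ 2.4e-03  6.0e-04 -1.0e+00]
```

Emit:
{"api": "step_arm", "payload": {
  "plan": "1 -0.002 -0.0007 0.0085 0.002;1 0 0 0 0;0.5 0 0 0 0;0.5 0 0 0 0;0.5 0 0 0 0;0.5 0 0 0 0"
}}

```text
t: 4.62
ee_pos: [0.5921, 0.0942, 0.06]
tcp_rot: [2.135, 2.304, 0.0]
ft_force: [0.3, 0.6, 0.9]
grip_width: 0.043
gripper_force: 0.0
```

```bash
python3 - <<'E'
from h import *
go([.593,.0942,.061])
p,d=bot.snapshot("side"); cv2.imwrite("pics/c2.png",cv2.resize(p[140:290,180:380],(800,600),interpolation=2))
E
```

```text
yaw err (turn cmd) 0.0005 shift tool [-0.      0.0009 -0.001 ] ee [0.5921 0.0942 0.06  ] ft [0.3  0.63 0.95] t 4.6167 j [-0.04  0.68 -0.27  1.99  0.35  0.51 -0.49] tiltz [ 3.e-04  1.e-04 -1.e+00]
```

View pics/c2.png

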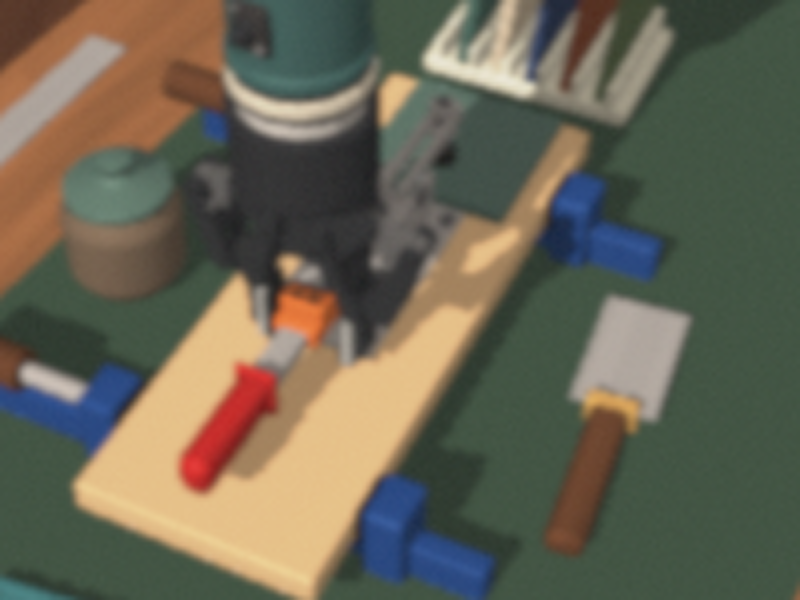

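The picture shows the half-closed fingers at (262,310) and (348,340), one on each side of the orange tab at (305,315). They look well centred, so I'm closing them.

Emit:
{"api": "step_arm", "payload": {
  "plan": "0.35 0 0 0 0;0.2 0 0 0 0;0 0 0 0 0;0 0 0 0 0;0 0 0 0 0;0 0 0 0 0"
}}

```text
t: 5.17
ee_pos: [0.595, 0.0944, 0.0605]
tcp_rot: [2.134, 2.302, 0.008]
ft_force: [5.6, -1.0, -0.5]
grip_width: 0.0249
gripper_force: 60.3
```

```bash
cat >> h.py <<'E'
P0=None
def st():
    s=bot.sense();f=s["ft_force"];e=s["ee_pos"]
    print("t",round(s["t"],2),"back",round(float(-(e-np.array([.5935,.0942,0]))@BX)*1e3,2),"lat",round(float((e-np.array([.593,.0942,0]))@BY)*1e3,2),"z",round(e[2]*1e3,2),"Fback(+pulls hand fwd)",round(float(f@BX),2),"Flat",round(float(f@BY),2),"Fz",round(f[2],2),"T",s["ft_torque"].round(2),"w",s["grip_width"].round(4),"g",s["gripper_force"])
E
python3 - <<'E'
from h import *
st()
E
```

```text
Traceback (most recent call last):
  File "h.py", line 21, in st
    print("t",round(s["t"],2),"back",round(float(-(e-np.array([.5935,.0942,0]))@BX)*1e3,2),"lat",round(float((e-np.array([.593,.0942,0]))@BY)*1e3,2),"z",round(e[2]*1e3,2),"Fback(+pulls hand fwd)",round(float(f@BX),2),"Flat",round(float(f@BY),2),"Fz",round(f[2],2),"T",s["ft_torque"].round(2),"w",s["grip_width"].round(4),"g",s["gripper_force"])
                                                                                                                                                                                                                                                                                                        ^^^^^^^^^^^^^^^^^^^^^
AttributeError: 'float' object has no attribute 'round'
```

```bash
sed -i 's/s\["grip_width"\].round(4)/round(float(s["grip_width"]),4)/' h.py
```

Emit:
{"api": "step_arm", "payload": {
  "plan": "0 0 0.0028 0 0;0 0 0 0 0;0 0 0 0 0;0 0 0 0 0"
}}

```text
t: 5.5
ee_pos: [0.595, 0.0944, 0.0605]
tcp_rot: [2.135, 2.304, 0.0]
ft_force: [-0.6, -0.3, 6.1]
grip_width: 0.0252
gripper_force: 61.1
```

```bash
python3 -c "
from h import *
st()"
```

```text
t 5.5 back 0.07 lat 2.05 z 60.48 Fback(+pulls hand fwd) 0.25 Flat -0.63 Fz 6.05 T [-0.1 -0.1 -0. ] w 0.0252 g 61.062195003032684
```

Emit:
{"api": "step_arm", "payload": {
  "plan": "0 0 0 -0.001 0;0 0.001 0 0 0;0 0.001 0 0 0;0 0.001 0 0 0;0 0.001 0 0 0;0 0 0 0 0;0 0 0 0 0"
}}

```text
t: 6.08
ee_pos: [0.5947, 0.0979, 0.0606]
tcp_rot: [2.135, 2.304, -0.0]
ft_force: [4.2, -2.4, -3.7]
grip_width: 0.0252
gripper_force: 60.2
```

```bash
python3 -c "
from h import *
st()"
```

```text
t 6.08 back 3.64 lat 1.95 z 60.57 Fback(+pulls hand fwd) 2.71 Flat 4.0 Fz -3.7 T [-0.53 -0.82 -0.02] w 0.0252 g 60.203222930431366
```

Emit:
{"api": "step_arm", "payload": {
  "plan": "0 0 0 0.0003 0;0 0 0 0 0"
}}

```text
t: 6.25
ee_pos: [0.5946, 0.0982, 0.0606]
tcp_rot: [2.135, 2.304, 0.0]
ft_force: [3.1, -2.8, -1.5]
grip_width: 0.0252
gripper_force: 60.3
```

```bash
python3 -c "
from h import *
st()"
```

```text
t 6.25 back 3.86 lat 1.92 z 60.55 Fback(+pulls hand fwd) 3.07 Flat 2.91 Fz -1.48 T [-0.48 -0.76 -0.  ] w 0.0252 g 60.29629290103912
```

Emit:
{"api": "step_arm", "payload": {
  "plan": "0 0.001 0 0 0;0 0.001 0 0 0;0 0 0 0 0;0 0 0 0 0"
}}

```text
t: 6.58
ee_pos: [0.5945, 0.1006, 0.0606]
tcp_rot: [2.135, 2.304, 0.001]
ft_force: [4.1, -2.5, -1.7]
grip_width: 0.0256
gripper_force: 60.3
```

```bash
python3 -c "
from h import *
st()"
```

```text
t 6.58 back 6.26 lat 1.94 z 60.57 Fback(+pulls hand fwd) 2.84 Flat 3.89 Fz -1.66 T [-0.38 -0.84 -0.05] w 0.0256 g 60.28483361005783
```

Emit:
{"api": "step_arm", "payload": {
  "plan": "0 0.0005 0.001 0.0001 0;0 0.0005 0.0005 0 0;0 0.0005 0 0 0;0 0.0005 0 0 0;0 0 0 0 0;0 0 0 0 0"
}}

```text
t: 7.08
ee_pos: [0.5943, 0.1023, 0.0604]
tcp_rot: [-2.134, -2.304, 0.003]
ft_force: [-2.4, -3.1, 5.3]
grip_width: 0.0252
gripper_force: 61.2
```

Emit:
{"api": "step_arm", "payload": {
  "plan": "0 0.0005 -0.0005 -0.0003 0;0 0.0005 0 0 0;0 0.0005 0 0 0;0 0.0005 0 0 0;0 0 0 0 0;0 0 0 0 0"
}}

```text
t: 7.58
ee_pos: [0.5942, 0.1043, 0.0605]
tcp_rot: [-2.135, -2.304, 0.002]
ft_force: [-2.8, -3.4, 3.1]
grip_width: 0.0255
gripper_force: 60.8
```

Emit:
{"api": "step_arm", "payload": {
  "plan": "0 0.0005 -0.0005 -0.0002 0;0 0.0005 0 0 0;0 0.0005 0 0 0;0 0.0005 0 0 0;0 0 0 0 0;0 0 0 0 0"
}}

```text
t: 8.08
ee_pos: [0.5941, 0.1063, 0.0605]
tcp_rot: [-2.135, -2.304, 0.001]
ft_force: [-0.6, -3.2, -2.0]
grip_width: 0.0253
gripper_force: 60.4
```

Emit:
{"api": "step_arm", "payload": {
  "plan": "0 0.0005 0 0 0;0 0.0005 0 0 0;0 0.0005 0 0 0;0 0.0005 0 0 0;0 0 0 0 0;0 0 0 0 0"
}}

```text
t: 8.58
ee_pos: [0.5939, 0.1083, 0.0606]
tcp_rot: [-2.135, -2.304, 0.001]
ft_force: [0.6, -4.2, -5.8]
grip_width: 0.025
gripper_force: 60.0
```

Emit:
{"api": "step_arm", "payload": {
  "plan": "0 0.0005 0 0.0004 0;0 0.0005 0 0 0;0 0.0005 0 0 0;0 0.0005 0 0 0;0 0 0 0 0;0 0 0 0 0"
}}

```text
t: 9.08
ee_pos: [0.5938, 0.1104, 0.0606]
tcp_rot: [-2.135, -2.304, 0.0]
ft_force: [-1.9, -3.8, -2.1]
grip_width: 0.0253
gripper_force: 60.3
```

Emit:
{"api": "step_arm", "payload": {
  "plan": "0 0.0005 0 0.0001 0;0 0.0005 0 0 0;0 0.0005 0 0 0;0 0.0005 0 0 0;0 0 0 0 0;0 0 0 0 0"
}}

```text
t: 9.58
ee_pos: [0.5937, 0.1123, 0.0605]
tcp_rot: [-2.135, -2.304, 0.001]
ft_force: [-3.3, -3.8, 0.9]
grip_width: 0.0253
gripper_force: 60.4
```

Emit:
{"api": "step_arm", "payload": {
  "plan": "0 0.0005 -0.0005 0 0;0 0.0005 0 0 0;0 0.0005 0 0 0;0 0.0005 0 0 0;0 0 0 0 0;0 0 0 0 0"
}}

```text
t: 10.08
ee_pos: [0.5935, 0.1144, 0.0605]
tcp_rot: [2.135, 2.304, 0.001]
ft_force: [-1.7, -4.1, 1.0]
grip_width: 0.0253
gripper_force: 60.6
```

Emit:
{"api": "step_arm", "payload": {
  "plan": "0 0.0005 0 0 0;0 0.0005 0 0 0;0 0.0005 0 0 0;0 0.0005 0 0 0;0 0 0 0 0;0 0 0 0 0"
}}

```text
t: 10.58
ee_pos: [0.5934, 0.1164, 0.0605]
tcp_rot: [2.135, 2.304, 0.001]
ft_force: [-0.7, -4.2, 1.9]
grip_width: 0.0254
gripper_force: 60.7
```

Emit:
{"api": "step_arm", "payload": {
  "plan": "0 0.0005 0 0 0;0 0.0005 0 0 0;0 0.0005 0 0 0;0 0.0005 0 0 0;0 0 0 0 0;0 0 0 0 0"
}}

```text
t: 11.08
ee_pos: [0.5932, 0.1182, 0.0605]
tcp_rot: [2.135, 2.304, 0.001]
ft_force: [-0.7, -6.4, 1.3]
grip_width: 0.025
gripper_force: 60.7
```

Emit:
{"api": "step_arm", "payload": {
  "plan": "0 0.0004 0 0 0;0 0.0004 0 0 0;0 0.0004 0 0 0;0 0 0 0 0;0 0 0 0 0;0 0 0 0 0"
}}

```text
t: 11.58
ee_pos: [0.5932, 0.1184, 0.0605]
tcp_rot: [2.135, 2.303, -0.001]
ft_force: [-0.7, -6.9, 1.5]
grip_width: 0.0252
gripper_force: 60.9
```

Emit:
{"api": "step_arm", "payload": {
  "plan": "0 0 0 0 0;0 0 0 0 0;0 0 0 0 0"
}}

```text
t: 11.83
ee_pos: [0.5932, 0.1184, 0.0605]
tcp_rot: [2.135, 2.303, -0.001]
ft_force: [-1.5, -5.8, 2.5]
grip_width: 0.0256
gripper_force: 60.9
```

```bash
python3 -c "
from h import *
st()"
```

```text
t 11.83 back 24.19 lat 2.01 z 60.49 Fback(+pulls hand fwd) 5.71 Flat -1.94 Fz 2.53 T [-1.21  0.08  0.02] w 0.0256 g 60.85868418216705
```

Emit:
{"api": "step_arm", "payload": {
  "plan": "0 0.0005 0 0 0;0 0.0005 0 0 0;0 0 0 0 0;0 0 0 0 0"
}}

```text
t: 12.17
ee_pos: [0.5931, 0.1187, 0.0605]
tcp_rot: [2.135, 2.302, -0.002]
ft_force: [0.4, -7.1, 2.5]
grip_width: 0.0252
gripper_force: 60.9
```

```bash
python3 -c "
from h import *
st()"
```

```text
t 12.17 back 24.43 lat 1.99 z 60.47 Fback(+pulls hand fwd) 7.08 Flat -0.12 Fz 2.53 T [-1.39  0.13  0.1 ] w 0.0252 g 60.90187758207321
```

Emit:
{"api": "step_arm", "payload": {
  "plan": "0 0.0005 0 0 0;0 0.0005 0 0 0;0 0.0005 0 0 0;0 0.0005 0 0 0;0 0.0005 0 0 0;0 0.0005 0 0 0;0 0 0 0 0;0 0 0 0 0;0 0 0 0 0"
}}

```text
t: 12.92
ee_pos: [0.5931, 0.1193, 0.0605]
tcp_rot: [2.135, 2.3, -0.006]
ft_force: [-0.0, -10.7, 2.7]
grip_width: 0.0253
gripper_force: 61.0
```

```bash
python3 -c "
from h import *
st()"
```

```text
t 12.92 back 25.1 lat 1.99 z 60.46 Fback(+pulls hand fwd) 10.68 Flat -0.82 Fz 2.74 T [-1.93 -0.05  0.09] w 0.0253 g 60.97316086292267
```

Emit:
{"api": "step_arm", "payload": {
  "plan": "0 0.0005 0 0 0;0 0.0005 0 0 0;0 0.0005 0 0 0;0 0.0005 0 0 0;0 0.0005 0 0 0;0 0.0004 0 0 0;0 0 0 0 0;0 0 0 0 0;0 0 0 0 0"
}}

```text
t: 13.67
ee_pos: [0.593, 0.12, 0.0604]
tcp_rot: [2.136, 2.297, -0.009]
ft_force: [-0.2, -12.8, 4.6]
grip_width: 0.0256
gripper_force: 61.1
```

```bash
python3 -c "
from h import *
st();
for i in range(3): bot.snapshot('side'); st()"
```

```text
t 13.67 back 25.73 lat 1.98 z 60.42 Fback(+pulls hand fwd) 12.79 Flat -1.13 Fz 4.56 T [-2.49 -0.16  0.14] w 0.0256 g 61.06781244277954
t 13.72 back 25.74 lat 1.99 z 60.43 Fback(+pulls hand fwd) 13.41 Flat -0.29 Fz 3.69 T [-2.46 -0.1   0.18] w 0.0255 g 61.06744319200516
t 13.77 back 25.72 lat 1.95 z 60.42 Fback(+pulls hand fwd) 14.55 Flat -0.78 Fz 4.49 T [-2.48 -0.14  0.17] w 0.0255 g 61.06826037168503
t 13.82 back 25.75 lat 2.0 z 60.45 Fback(+pulls hand fwd) 13.98 Flat -1.28 Fz 3.92 T [-2.47 -0.12  0.14] w 0.0255 g 61.06871455907822
```

Emit:
{"api": "step_arm", "payload": {
  "plan": "0 0.0007 0 0 0;0 0 0 -0.0005 0;0 0 0 -0.0005 0;0 0 0 -0.0005 0;0 0 0 -0.0005 0;0 0 0 -0.001 0;0 0 0 -0.001 0;0 0 0 0 0;0 0 0 0 0"
}}

```text
t: 14.57
ee_pos: [0.5929, 0.12, 0.0618]
tcp_rot: [2.137, 2.297, -0.01]
ft_force: [4.2, -14.6, -13.2]
grip_width: 0.025
gripper_force: 60.0
```

```bash
python3 -c "
from h import *
st();
for i in range(2): bot.snapshot('side'); st()"
```

```text
t 14.57 back 25.77 lat 1.87 z 61.82 Fback(+pulls hand fwd) 14.87 Flat 3.1 Fz -13.22 T [-2.18 -1.12  0.14] w 0.025 g 60.03520488739014
t 14.62 back 25.77 lat 1.89 z 61.84 Fback(+pulls hand fwd) 13.77 Flat 4.07 Fz -12.21 T [-2.14 -1.11  0.18] w 0.0254 g 60.036513805389404
t 14.67 back 25.77 lat 1.91 z 61.85 Fback(+pulls hand fwd) 14.05 Flat 3.58 Fz -13.55 T [-2.19 -1.03  0.15] w 0.0251 g 60.03855049610138
```

```bash
cat > g.py <<'E'
from h import *
st()
d0=np.load("side0.npy"); i0=cv2.imread("pics/side0.png")
img,d=bot.snapshot("side"); st()
for i,dd in((i0,d0),(img,d)):
    m=masks(i)["red"]; b=np.zeros_like(m); b[120:270,200:290]=1
    nn,l,s,c=cv2.connectedComponentsWithStats((m&b).astype(np.uint8)); k=1+s[1:,4].argmax()
    P=pts("side",l==k,dd); along=-(P-np.array([.5995,.0144,0]))@BX
    A=np.c_[along-.169,np.ones(len(P))]; q=np.percentile(P[:,2],50)
    top=P[:,2]>np.percentile(P[:,2],30); sol=np.linalg.lstsq(A[top],P[top,2],rcond=None)[0]
    print("n",len(P),"cent",c[k].round(2),"medz",round(q,4),"slope",sol[0].round(4),"z@169",sol[1].round(4),"along",np.percentile(along,[3,97]).round(3))
E
python3 g.py
```

```text
t 14.67 back 25.77 lat 1.91 z 61.85 Fback(+pulls hand fwd) 14.05 Flat 3.58 Fz -13.55 T [-2.19 -1.03  0.15] w 0.0251 g 60.03855049610138
t 14.72 back 25.79 lat 1.89 z 61.84 Fback(+pulls hand fwd) 13.64 Flat 3.75 Fz -13.89 T [-2.16 -1.1   0.16] w 0.0253 g 60.03813922405243
n 272 cent [236.62 246.41] medz 0.0905 slope -0.0226 z@169 0.0916 along [0.14  0.204]
n 269 cent [236.61 245.68] medz 0.0926 slope -0.0139 z@169 0.0935 along [0.14  0.204]
```

Emit:
{"api": "step_arm", "payload": {
  "plan": "0 0.0003 0 -0.0003 0;0 0 0 -0.0003 0;0 0 0 0 0;0 0 0 0 0"
}}

```text
t: 15.05
ee_pos: [0.5929, 0.12, 0.062]
tcp_rot: [2.137, 2.297, -0.01]
ft_force: [5.3, -14.7, -16.0]
grip_width: 0.0252
gripper_force: 60.0
```

```bash
python3 g.py
```

```text
t 15.05 back 25.8 lat 1.87 z 62.03 Fback(+pulls hand fwd) 15.03 Flat 4.18 Fz -16.02 T [-2.18 -1.2   0.16] w 0.0252 g 59.97170805931091
t 15.1 back 25.77 lat 1.89 z 62.06 Fback(+pulls hand fwd) 14.07 Flat 4.74 Fz -15.83 T [-2.2  -1.19  0.17] w 0.0252 g 59.97040092945099
n 272 cent [236.62 246.41] medz 0.0905 slope -0.0226 z@169 0.0916 along [0.14  0.204]
n 273 cent [236.63 245.61] medz 0.0926 slope -0.0113 z@169 0.0935 along [0.14  0.204]
```

Emit:
{"api": "step_arm", "payload": {
  "plan": "0 0 0 0.0005 0;0 0 0 0.0005 0;0 0 0 0.0005 0;0 0 0 0.0003 0;0 0 0 0 0;0 0 0 0 0"
}}

```text
t: 15.6
ee_pos: [0.5929, 0.12, 0.0617]
tcp_rot: [2.137, 2.297, -0.01]
ft_force: [2.8, -14.5, -5.8]
grip_width: 0.025
gripper_force: 61.2
```

```bash
python3 g.py
```

```text
t 15.6 back 25.8 lat 1.9 z 61.75 Fback(+pulls hand fwd) 14.67 Flat 1.67 Fz -5.84 T [-2.4  -0.68  0.17] w 0.025 g 61.24501794576645
t 15.65 back 25.84 lat 1.92 z 61.76 Fback(+pulls hand fwd) 14.59 Flat 2.26 Fz -6.2 T [-2.39 -0.62  0.2 ] w 0.0255 g 61.24437868595123
n 272 cent [236.62 246.41] medz 0.0905 slope -0.0226 z@169 0.0916 along [0.14  0.204]
n 268 cent [236.61 245.62] medz 0.0925 slope -0.0134 z@169 0.0935 along [0.14  0.204]
```

Emit:
{"api": "step_arm", "payload": {
  "plan": "0 0.0004 0 0 0;0 0.0003 0 0 0;0 0 0 0 0;0 0 0 -0.0003 0;0 0 0 -0.0003 0;0 0 0 0 0;0 0 0 0 0"
}}

```text
t: 16.23
ee_pos: [0.5929, 0.1203, 0.0618]
tcp_rot: [2.137, 2.296, -0.011]
ft_force: [4.1, -15.2, -9.7]
grip_width: 0.0254
gripper_force: 60.8
```

```bash
python3 g.py
```

```text
t 16.23 back 26.04 lat 1.9 z 61.8 Fback(+pulls hand fwd) 15.44 Flat 2.95 Fz -9.67 T [-2.49 -0.92  0.12] w 0.0254 g 60.84808140993118
t 16.28 back 26.06 lat 1.89 z 61.79 Fback(+pulls hand fwd) 15.06 Flat 2.97 Fz -9.16 T [-2.43 -0.88  0.18] w 0.0257 g 60.848646461963654
n 272 cent [236.62 246.41] medz 0.0905 slope -0.0226 z@169 0.0916 along [0.14  0.204]
n 270 cent [236.61 245.68] medz 0.0926 slope -0.0069 z@169 0.0933 along [0.14  0.204]
```

Emit:
{"api": "step_arm", "payload": {
  "plan": "0 0 0 -0.0003 0;0 0 0 -0.0003 0;0 0 0 0 0;0 0 0 0 0;0 0 0 0 0;0 0 0 0 0"
}}

```text
t: 16.78
ee_pos: [0.5929, 0.1203, 0.0619]
tcp_rot: [2.137, 2.296, -0.011]
ft_force: [5.2, -14.8, -13.1]
grip_width: 0.0254
gripper_force: 60.4
```

```bash
python3 g.py; python3 g.py|head -1; python3 -c "
from h import *
s=bot.sense();R=cv2.Rodrigues(np.array(s['tcp_rot']))[0];print(R[:,2].round(4),s['effort'].round(2))
p,d=bot.snapshot('side');cv2.imwrite('pics/c3.png',cv2.resize(p[170:270,200:300],(600,600),interpolation=2))"
```

```text
t 16.78 back 26.03 lat 1.88 z 61.86 Fback(+pulls hand fwd) 15.16 Flat 4.04 Fz -13.15 T [-2.45 -1.05  0.19] w 0.0254 g 60.43115794658661
t 16.83 back 26.04 lat 1.87 z 61.85 Fback(+pulls hand fwd) 14.75 Flat 4.39 Fz -13.3 T [-2.35 -1.12  0.19] w 0.025 g 60.430766344070435
n 272 cent [236.62 246.41] medz 0.0905 slope -0.0226 z@169 0.0916 along [0.14  0.204]
n 270 cent [236.61 245.68] medz 0.0925 slope -0.0151 z@169 0.0934 along [0.14  0.204]
t 16.83 back 26.04 lat 1.87 z 61.85 Fback(+pulls hand fwd) 14.75 Flat 4.39 Fz -13.3 T [-2.35 -1.12  0.19] w 0.025 g 60.430766344070435
[-0.0014 -0.008  -1.    ] [ -9.12 -57.83 -12.17 -13.29  -2.05  -0.8   -0.16]
```

View pics/c3.png

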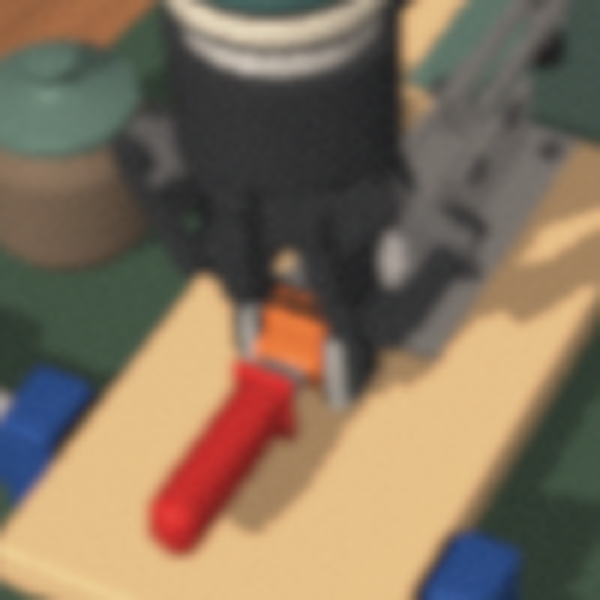

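The picture shows the tab at (293,335) drawn back close to the red guard, with the pads still square on its sides. I'm testing a slightly firmer lift to separate pinch torsion from the lock.

Emit:
{"api": "step_arm", "payload": {
  "plan": "0 0 0 -0.0002 0;0 0 0 -0.0002 0;0 0 0 -0.0002 0;0 0 0 0 0;0 0 0 0 0"
}}

```text
t: 17.35
ee_pos: [0.5929, 0.1203, 0.062]
tcp_rot: [2.137, 2.297, -0.011]
ft_force: [5.6, -14.6, -15.8]
grip_width: 0.0254
gripper_force: 60.1
```

```bash
python3 g.py
```

```text
t 17.35 back 26.04 lat 1.86 z 62.03 Fback(+pulls hand fwd) 14.97 Flat 4.48 Fz -15.83 T [-2.32 -1.2   0.19] w 0.0254 g 60.09186655282974
t 17.4 back 26.05 lat 1.86 z 62.03 Fback(+pulls hand fwd) 15.35 Flat 4.63 Fz -16.22 T [-2.28 -1.26  0.18] w 0.0253 g 60.09501188993454
n 272 cent [236.62 246.41] medz 0.0905 slope -0.0226 z@169 0.0916 along [0.14  0.204]
n 271 cent [236.59 245.61] medz 0.0927 slope -0.0153 z@169 0.0938 along [0.14  0.204]
```

Emit:
{"api": "step_arm", "payload": {
  "plan": "0 0 0 0.0007 0;0 0 0 0.0007 0;0 0 0 0.0007 0;0 0 0 0.0007 0;0 0 0 0.0005 0;0 0 0 0.0005 0;0 0 0 0.0005 0;0 0 0 0 0;0 0 0 0 0"
}}

```text
t: 18.15
ee_pos: [0.593, 0.1203, 0.0605]
tcp_rot: [2.136, 2.296, -0.012]
ft_force: [1.5, -15.8, 3.6]
grip_width: 0.0252
gripper_force: 62.6
```

```bash
python3 g.py; python3 g.py
```

```text
t 18.15 back 26.03 lat 1.93 z 60.54 Fback(+pulls hand fwd) 15.87 Flat 0.34 Fz 3.64 T [-2.95 -0.24  0.13] w 0.0252 g 62.55951762199402
t 18.2 back 26.05 lat 1.92 z 60.52 Fback(+pulls hand fwd) 15.25 Flat -0.01 Fz 2.75 T [-2.98 -0.2   0.07] w 0.0253 g 62.55680322647095
n 272 cent [236.62 246.41] medz 0.0905 slope -0.0226 z@169 0.0916 along [0.14  0.204]
n 273 cent [236.69 246.25] medz 0.0904 slope -0.0201 z@169 0.0915 along [0.14  0.204]
t 18.2 back 26.05 lat 1.92 z 60.52 Fback(+pulls hand fwd) 15.25 Flat -0.01 Fz 2.75 T [-2.98 -0.2   0.07] w 0.0253 g 62.55680322647095
t 18.25 back 26.09 lat 1.91 z 60.53 Fback(+pulls hand fwd) 16.02 Flat 0.05 Fz 3.58 T [-3.02 -0.22  0.22] w 0.025 g 62.557860016822815
n 272 cent [236.62 246.41] medz 0.0905 slope -0.0226 z@169 0.0916 along [0.14  0.204]
n 270 cent [236.6  246.42] medz 0.0905 slope -0.0271 z@169 0.0915 along [0.14  0.204]
```

Emit:
{"api": "step_arm", "payload": {
  "plan": "0 0 0 -0.0004 0;0 0 0 -0.0004 0;0 0 0 -0.0004 0;0 0 0 -0.0004 0;0 0 0 -0.0004 0;0 0 0 0 0;0 0 0 0 0"
}}

```text
t: 18.83
ee_pos: [0.5929, 0.1203, 0.0609]
tcp_rot: [2.137, 2.296, -0.011]
ft_force: [3.6, -14.0, -8.0]
grip_width: 0.0254
gripper_force: 61.0
```

```bash
python3 g.py
```

```text
t 18.83 back 26.04 lat 1.88 z 60.87 Fback(+pulls hand fwd) 14.24 Flat 2.57 Fz -7.97 T [-2.72 -0.92  0.19] w 0.0254 g 60.95768094062805
t 18.88 back 26.04 lat 1.91 z 60.87 Fback(+pulls hand fwd) 14.93 Flat 2.83 Fz -8.42 T [-2.72 -0.8   0.14] w 0.0254 g 60.958032310009
n 272 cent [236.62 246.41] medz 0.0905 slope -0.0226 z@169 0.0916 along [0.14  0.204]
n 269 cent [236.62 246.19] medz 0.0912 slope -0.017 z@169 0.0919 along [0.14  0.204]
```

Emit:
{"api": "step_arm", "payload": {
  "plan": "0 0 0 -0.0004 0;0 0 0 -0.0004 0;0 0 0 0 0;0 0 0 0 0"
}}

```text
t: 19.22
ee_pos: [0.5929, 0.1202, 0.0611]
tcp_rot: [2.137, 2.297, -0.011]
ft_force: [4.5, -13.7, -12.2]
grip_width: 0.0253
gripper_force: 60.5
```

```bash
python3 g.py
```

```text
t 19.22 back 26.01 lat 1.87 z 61.14 Fback(+pulls hand fwd) 14.02 Flat 3.49 Fz -12.17 T [-2.5  -1.04  0.15] w 0.0253 g 60.478291511535645
t 19.27 back 26.0 lat 1.89 z 61.16 Fback(+pulls hand fwd) 15.27 Flat 3.68 Fz -11.85 T [-2.47 -1.05  0.17] w 0.0251 g 60.48027724027634
n 272 cent [236.62 246.41] medz 0.0905 slope -0.0226 z@169 0.0916 along [0.14  0.204]
n 270 cent [236.63 246.1 ] medz 0.0912 slope -0.0112 z@169 0.0923 along [0.14  0.204]
```

Emit:
{"api": "step_arm", "payload": {
  "plan": "0 0.0004 0 -0.0004 0;0 0 0 -0.0004 0;0 0 0 -0.0004 0;0 0 0 -0.0003 0;0 0 0 0 0;0 0 0 0 0"
}}

```text
t: 19.77
ee_pos: [0.5929, 0.1203, 0.0619]
tcp_rot: [2.137, 2.296, -0.011]
ft_force: [5.7, -15.4, -17.0]
grip_width: 0.0245
gripper_force: 60.0
```

```bash
python3 g.py
```

```text
t 19.77 back 26.03 lat 1.87 z 61.91 Fback(+pulls hand fwd) 15.75 Flat 4.49 Fz -16.99 T [-2.42 -1.29  0.22] w 0.0245 g 59.98731046915054
t 19.82 back 26.02 lat 1.87 z 61.89 Fback(+pulls hand fwd) 14.74 Flat 4.42 Fz -17.46 T [-2.38 -1.25  0.21] w 0.025 g 59.98714506626129
n 272 cent [236.62 246.41] medz 0.0905 slope -0.0226 z@169 0.0916 along [0.14  0.204]
n 272 cent [236.62 245.68] medz 0.0924 slope -0.0089 z@169 0.0936 along [0.14  0.204]
```

Emit:
{"api": "step_arm", "payload": {
  "plan": "0 0 0 -0.0004 0;0 0 0 -0.0004 0;0 0 0 -0.0003 0;0 0 0 0 0;0 0 0 0 0;0 0 0 0 0"
}}

```text
t: 20.32
ee_pos: [0.5929, 0.1202, 0.063]
tcp_rot: [2.138, 2.296, -0.011]
ft_force: [6.7, -15.0, -17.0]
grip_width: 0.0254
gripper_force: 60.1
```

```bash
python3 g.py
```

```text
t 20.32 back 26.0 lat 1.89 z 62.96 Fback(+pulls hand fwd) 15.46 Flat 5.56 Fz -17.0 T [-2.33 -1.27  0.13] w 0.0254 g 60.05519539117813
t 20.37 back 26.03 lat 1.86 z 62.96 Fback(+pulls hand fwd) 15.76 Flat 5.62 Fz -17.21 T [-2.35 -1.27  0.21] w 0.0253 g 60.0542289018631
n 272 cent [236.62 246.41] medz 0.0905 slope -0.0226 z@169 0.0916 along [0.14  0.204]
n 274 cent [236.6  245.17] medz 0.0942 slope -0.0049 z@169 0.0951 along [0.14  0.204]
```

Emit:
{"api": "step_arm", "payload": {
  "plan": "0 0 0 -0.0005 0;0 0 0 -0.0005 0;0 0 0 -0.0005 0;0 0 0 -0.0005 0;0 0 0 0 0"
}}

```text
t: 20.78
ee_pos: [0.5929, 0.1203, 0.0651]
tcp_rot: [2.138, 2.296, -0.011]
ft_force: [5.4, -14.3, -15.0]
grip_width: 0.0255
gripper_force: 60.3
```

Emit:
{"api": "step_arm", "payload": {
  "plan": "0 -0.0001 0 -0.0005 0;0 0 0 -0.0005 0;0 -0.0001 0 -0.0005 0;0 0 0 0 0"
}}

```text
t: 21.12
ee_pos: [0.5926, 0.1255, 0.0673]
tcp_rot: [2.139, 2.3, -0.002]
ft_force: [2.6, -3.0, -12.4]
grip_width: 0.0248
gripper_force: 60.7
```

```bash
python3 g.py
```

```text
t 21.12 back 31.28 lat 1.92 z 67.31 Fback(+pulls hand fwd) 3.24 Flat 2.4 Fz -12.36 T [-0.4  -0.55  0.06] w 0.0248 g 60.68076252937317
t 21.17 back 32.45 lat 1.92 z 67.4 Fback(+pulls hand fwd) 4.91 Flat 2.63 Fz -13.18 T [-0.39 -0.54 -0.06] w 0.0252 g 60.67707002162933
n 272 cent [236.62 246.41] medz 0.0905 slope -0.0226 z@169 0.0916 along [0.14  0.204]
n 279 cent [236.7  242.77] medz 0.1001 slope 0.024 z@169 0.1013 along [0.138 0.204]
```

```bash
python3 -c "
from h import *
p,d=bot.snapshot('side');st();cv2.imwrite('pics/c4.png',cv2.resize(p[170:270,200:300],(600,600),interpolation=2))
st()"
```

```text
t 21.22 back 33.06 lat 1.93 z 67.49 Fback(+pulls hand fwd) 4.82 Flat 3.01 Fz -12.43 T [-0.4  -0.57 -0.07] w 0.0252 g 60.68720519542694
t 21.22 back 33.06 lat 1.93 z 67.49 Fback(+pulls hand fwd) 4.82 Flat 3.01 Fz -12.43 T [-0.4  -0.57 -0.07] w 0.0252 g 60.68720519542694
```

View pics/c4.png

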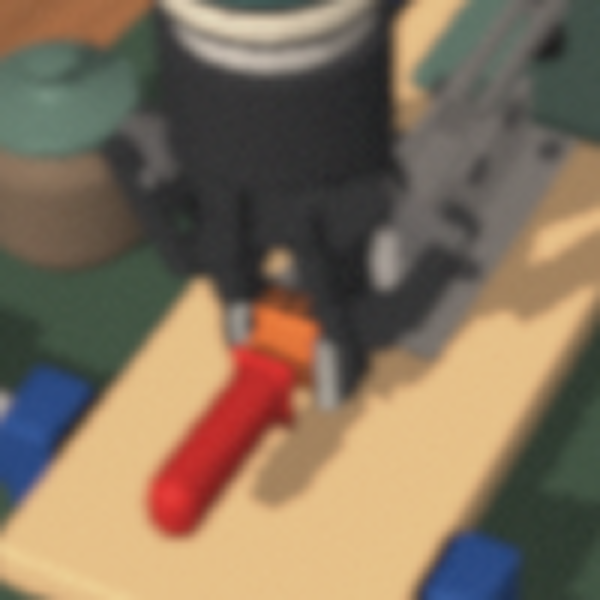

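The picture shows the tab still pinched at (287,325), now drawn right back to the guard. The handle has clearly started to rise and the buffer resistance is gone. I'm easing the pull and continuing along the arc.

Emit:
{"api": "step_arm", "payload": {
  "plan": "0 -0.001 0 -0.0005 0;0 -0.001 0 -0.0008 0;0 -0.0005 0 -0.001 0;0 -0.0002 0 -0.001 0;0 0 0 0 0;0 0 0 0 0"
}}

```text
t: 21.72
ee_pos: [0.5926, 0.1257, 0.0726]
tcp_rot: [-2.135, -2.304, -0.001]
ft_force: [3.6, -3.6, -13.2]
grip_width: 0.0253
gripper_force: 60.1
```

```bash
python3 g.py
```

```text
t 21.72 back 31.49 lat 1.94 z 72.57 Fback(+pulls hand fwd) 3.86 Flat 3.27 Fz -13.16 T [-0.12 -0.67  0.02] w 0.0253 g 60.14242261648178
t 21.77 back 31.46 lat 1.93 z 72.63 Fback(+pulls hand fwd) 4.16 Flat 2.76 Fz -14.1 T [-0.1  -0.66  0.04] w 0.0257 g 60.11698544025421
n 272 cent [236.62 246.41] medz 0.0905 slope -0.0226 z@169 0.0916 along [0.14  0.204]
n 277 cent [236.5  240.18] medz 0.1073 slope 0.0417 z@169 0.1086 along [0.137 0.203]
```

Emit:
{"api": "step_arm", "payload": {
  "plan": "0 -0.0003 0 -0.0024 0;0 -0.0003 0 -0.0024 0;0 -0.0004 0 -0.0024 0;0 -0.0004 0 -0.0024 0;0 -0.0005 0 -0.0024 0;0 0 0 0 0;0 0 0 0 0"
}}

```text
t: 22.35
ee_pos: [0.5927, 0.1239, 0.0854]
tcp_rot: [2.135, 2.304, 0.001]
ft_force: [2.2, -2.5, -8.0]
grip_width: 0.025
gripper_force: 60.0
```

```bash
python3 g.py
```

```text
t 22.35 back 29.71 lat 1.95 z 85.38 Fback(+pulls hand fwd) 2.64 Flat 2.02 Fz -8.05 T [-0.01 -0.52 -0.06] w 0.025 g 60.04466325044632
t 22.4 back 29.71 lat 1.97 z 85.4 Fback(+pulls hand fwd) 3.31 Flat 2.01 Fz -8.48 T [-0.   -0.48 -0.06] w 0.0253 g 60.111477971076965
n 272 cent [236.62 246.41] medz 0.0905 slope -0.0226 z@169 0.0916 along [0.14  0.204]
n 283 cent [236.64 233.07] medz 0.1247 slope 0.1012 z@169 0.127 along [0.133 0.2  ]
```

Emit:
{"api": "step_arm", "payload": {
  "plan": "0 -0.0006 0 -0.0024 0;0 -0.0007 0 -0.0024 0;0 -0.0007 0 -0.0024 0;0 -0.0008 0 -0.0024 0;0 -0.0008 0 -0.0024 0;0 -0.0009 0 -0.0024 0;0 -0.0009 0 -0.0024 0;0 -0.001 0 -0.0024 0;0 0 0 0 0;0 0 0 0 0"
}}

```text
t: 23.23
ee_pos: [0.5932, 0.1172, 0.1047]
tcp_rot: [2.135, 2.304, 0.0]
ft_force: [3.2, -2.1, -9.5]
grip_width: 0.0252
gripper_force: 60.0
```

```bash
python3 g.py;  python3 -c "
from h import *
p,d=bot.snapshot('side');cv2.imwrite('pics/c5.png',cv2.resize(p[130:280,180:380],(800,600),interpolation=2))"
```

```text
t 23.23 back 22.98 lat 1.94 z 104.7 Fback(+pulls hand fwd) 2.3 Flat 3.06 Fz -9.45 T [ 0.23 -0.54  0.02] w 0.0252 g 60.03012925386429
t 23.28 back 22.85 lat 1.92 z 104.64 Fback(+pulls hand fwd) 1.19 Flat 3.16 Fz -8.83 T [ 0.18 -0.55 -0.03] w 0.0252 g 60.10596603155136
n 272 cent [236.62 246.41] medz 0.0905 slope -0.0226 z@169 0.0916 along [0.14  0.204]
n 286 cent [237.83 220.6 ] medz 0.1532 slope 0.1965 z@169 0.1568 along [0.125 0.19 ]
```

View pics/c5.png

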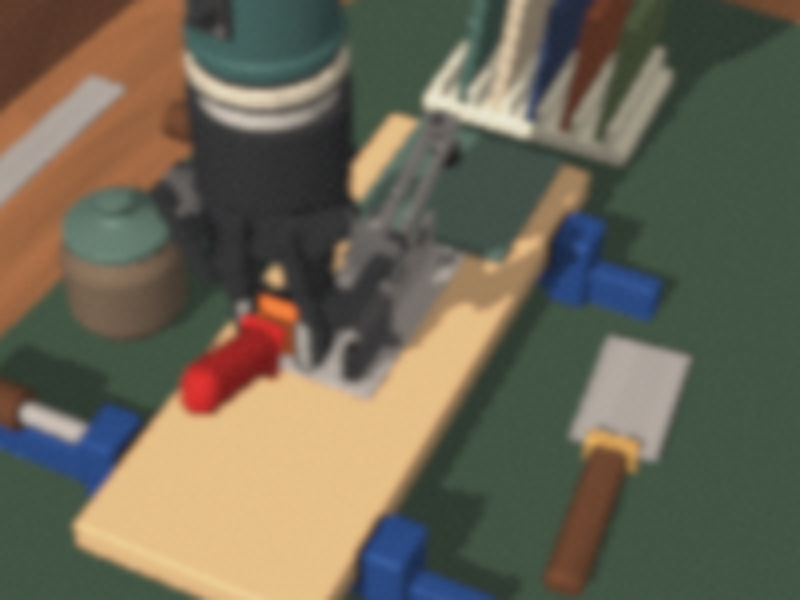

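The picture shows the handle raised about 0.4 rad with the hold-down arm lifted off the tile. The tab is still pinched at (278,308). We are past 0.25 rad, so I'm letting the tab go and moving to the red grip.

Emit:
{"api": "step_arm", "payload": {
  "plan": "0.6 0 0 0 0;0.9 0 0 0 0;1 0 0 0 0;1 0 0 0 0;1 0 0 -0.01 0;1 0 0 -0.02 0;1 0 0 -0.025 0;1 0 0 -0.025 0;1 0 0 0 0"
}}

```text
t: 24.08
ee_pos: [0.5963, 0.1187, 0.1899]
tcp_rot: [2.132, 2.301, 0.013]
ft_force: [0.7, 0.7, 0.4]
grip_width: 0.0853
gripper_force: 0.0
```

```bash
cat >> h.py <<'E'
def redfit():
    img,d=bot.snapshot("side"); m=masks(img)["red"]; b=np.zeros_like(m); b[80:270,200:300]=1
    n,l,s,c=cv2.connectedComponentsWithStats((m&b).astype(np.uint8)); k=1+s[1:,4].argmax()
    P=pts("side",l==k,d); Q=P-np.array([.5995+.002,.0144,.08]); 
    a=-Q@BX; z=Q[:,2]; lat=Q@BY
    print("red n",len(P),"along",np.percentile(a,[3,50,97]).round(3),"z",np.percentile(z,[3,50,97]).round(3),"lat",np.percentile(lat,[3,50,97]).round(3),"ang of median (top-biased)",np.arctan2(np.median(z),np.median(a)).round(3))
E
python3 -c "
from h import *
st(); redfit()"
```

```text
t 24.08 back 24.23 lat 5.12 z 189.91 Fback(+pulls hand fwd) -0.69 Flat 0.72 Fz 0.37 T [ 0.09 -0.02  0.05] w 0.0853 g 0.0
red n 271 along [0.125 0.164 0.19 ] z [0.054 0.074 0.086] lat [-0.01  -0.006  0.003] ang of median (top-biased) 0.423
```

Emit:
{"api": "step_arm", "payload": {
  "plan": "1 0.02 -0.0027 0 0;1 0.02 0 0 0;1 0.013 0 0.01 0;1 0 0 0.02 0;1 0 0 0.02 0;1 0 0 0.012 0;1 0 0 0.008 0;1 0 0 0 0;1 0 0 0 0"
}}

```text
t: 24.88
ee_pos: [0.5862, 0.1696, 0.1139]
tcp_rot: [-2.136, -2.304, 0.001]
ft_force: [0.1, 0.5, -0.3]
grip_width: 0.0855
gripper_force: 0.0
```

```bash
python3 -c "
from h import *
st(); redfit()
p,d=bot.snapshot('side');cv2.imwrite('pics/c6.png',cv2.resize(p[130:280,180:380],(800,600),interpolation=2))"
```

```text
t 24.88 back 75.74 lat -1.07 z 113.91 Fback(+pulls hand fwd) -0.54 Flat 0.14 Fz -0.28 T [ 0.02 -0.01  0.04] w 0.0855 g 0.0
red n 224 along [0.139 0.172 0.191] z [0.057 0.076 0.085] lat [-0.01  -0.006  0.004] ang of median (top-biased) 0.416
```

View pics/c6.png

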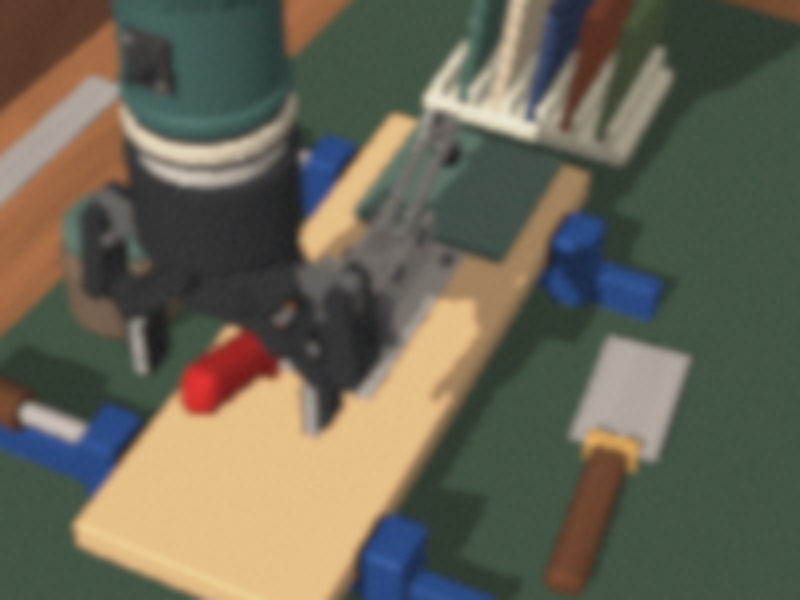

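The picture shows the open fingers at (145,340) and (320,400), either side of the red grip at (225,380), with a clear margin. I'm centring and then closing.

Emit:
{"api": "step_arm", "payload": {
  "plan": "1 0.0015 0.0035 -0.005 0;0.5 0 0 0 0;0.4 0 0 0 0;0.2 0 0 0 0;0 0 0 0 0;0 0 0 0 0;0 0 0 0 0;0 0 0 0 0"
}}

```text
t: 25.65
ee_pos: [0.5891, 0.1716, 0.119]
tcp_rot: [-2.135, -2.304, 0.001]
ft_force: [-1.8, 0.6, 0.9]
grip_width: 0.0191
gripper_force: 60.2
```

```bash
python3 -c "
from h import *
st(); redfit()"
```

```text
t 25.65 back 77.52 lat 1.97 z 119.01 Fback(+pulls hand fwd) -0.7 Flat -1.7 Fz 0.92 T [-0.16  0.18 -0.02] w 0.0191 g 60.167906284332275
red n 130 along [0.162 0.183 0.191] z [0.07  0.08  0.086] lat [-0.009 -0.003  0.004] ang of median (top-biased) 0.413
```

Emit:
{"api": "step_arm", "payload": {
  "plan": "0 -0.0032 0 -0.0078 0;0 -0.0036 0 -0.0076 0;0 -0.004 0 -0.0074 0;0 -0.0044 0 -0.0072 0;0 -0.0047 0 -0.007 0;0 0 0 0 0;0 0 0 0 0"
}}

```text
t: 26.28
ee_pos: [0.5907, 0.151, 0.1571]
tcp_rot: [2.136, 2.303, -0.002]
ft_force: [-2.0, 0.8, 0.4]
grip_width: 0.0191
gripper_force: 60.1
```

```bash
python3 -c "
from h import *
st(); redfit()
p,d=bot.snapshot('side');cv2.imwrite('pics/c7.png',cv2.resize(p[100:250,180:380],(800,600),interpolation=2))"
```

```text
t 26.28 back 56.84 lat 1.97 z 157.11 Fback(+pulls hand fwd) -0.93 Flat -1.98 Fz 0.35 T [ 0.43  0.46 -0.05] w 0.0191 g 60.078978538513184
red n 122 along [0.146 0.16  0.168] z [0.111 0.121 0.128] lat [-0.009 -0.004  0.004] ang of median (top-biased) 0.646
```

View pics/c7.png

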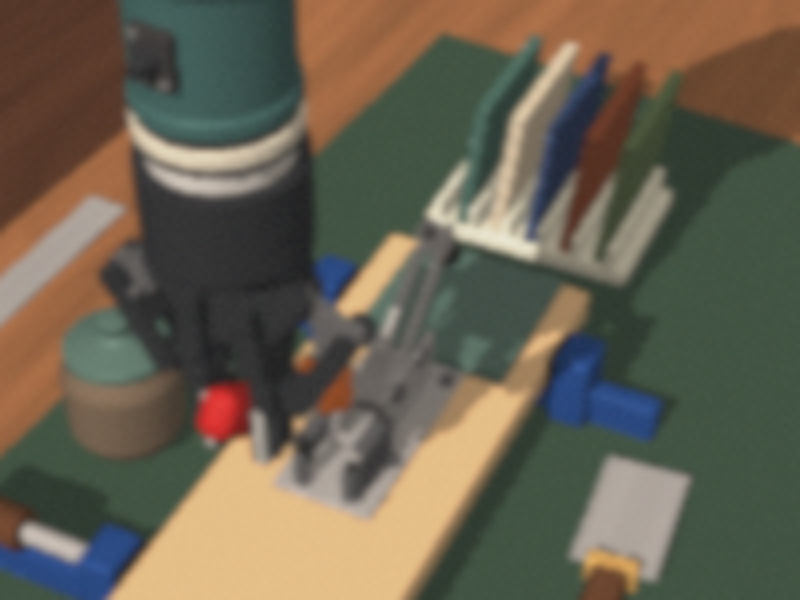

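The picture shows the handle rising with the grip still pinched at (225,410). The hold-down arm is up and well clear of the hand, and the tile has not moved.

Emit:
{"api": "step_arm", "payload": {
  "plan": "0 -0.0051 0 -0.0068 0;0 -0.0054 0 -0.0065 0;0 -0.0057 0 -0.0062 0;0 -0.006 0 -0.0059 0;0 -0.0063 0 -0.0056 0;0 -0.0066 0 -0.0053 0;0 0 0 0 0;0 0 0 0 0"
}}

```text
t: 27.05
ee_pos: [0.5934, 0.1155, 0.1936]
tcp_rot: [2.136, 2.303, -0.003]
ft_force: [-5.4, 1.7, 0.7]
grip_width: 0.0192
gripper_force: 60.4
```

```bash
python3 -c "
from h import *
st(); redfit()
p,d=bot.snapshot('side');cv2.imwrite('pics/c8.png',cv2.resize(p[80:230,180:380],(800,600),interpolation=2))"
```

```text
t 27.05 back 21.29 lat 2.01 z 193.57 Fback(+pulls hand fwd) -2.11 Flat -5.25 Fz 0.67 T [ 0.54  0.94 -0.01] w 0.0192 g 60.44424891471863
red n 120 along [0.112 0.121 0.129] z [0.13  0.16  0.168] lat [-0.01  -0.004  0.005] ang of median (top-biased) 0.922
```

View pics/c8.png

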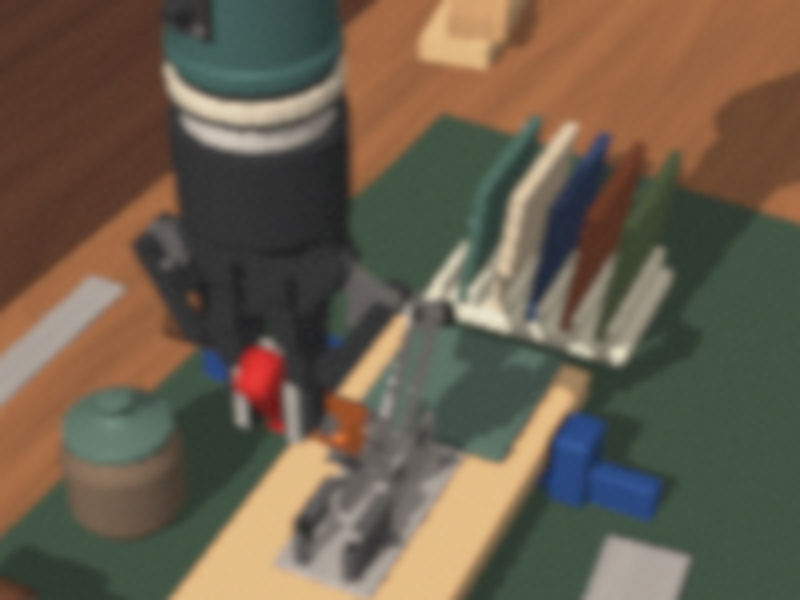

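The picture shows the grip steep and still held at (262,375). The hold-down arm, with its tip at (432,312), is rising away from the hand, and nothing else has been disturbed.

Emit:
{"api": "step_arm", "payload": {
  "plan": "0 -0.0069 -0.001 -0.0049 0;0 -0.0071 -0.001 -0.0046 0;0 -0.0073 0 -0.0042 0;0 0 0 0 0;0 0 0 0 0"
}}

```text
t: 27.57
ee_pos: [0.595, 0.094, 0.2075]
tcp_rot: [2.135, 2.301, 0.002]
ft_force: [0.8, 0.9, -0.1]
grip_width: 0.0193
gripper_force: 61.0
```

```bash
cat >> h.py <<'E'
def th():
    e=bot.sense()["ee_pos"]; Q=e-np.array([.5995,.0144,.08-.0207]); a=float(-Q@BX); print("along",round(a,4),"z",round(float(Q[2]),4),"theta",round(float(np.arctan2(Q[2],a)),3),"R",round(float(np.hypot(a,Q[2])),4))
E
python3 -c "
from h import *
st(); redfit();th()"
```

```text
t 27.57 back -0.32 lat 2.02 z 207.52 Fback(+pulls hand fwd) -0.79 Flat 0.85 Fz -0.11 T [0.64 0.03 0.02] w 0.0193 g 60.96084952354431
red n 147 along [0.081 0.096 0.104] z [0.122 0.174 0.182] lat [-0.009 -0.003  0.005] ang of median (top-biased) 1.064
along 0.0799 z 0.1481 theta 1.076 R 0.1683
```

Emit:
{"api": "step_arm", "payload": {
  "plan": "0 -0.0075 0 -0.0038 0;0 -0.0077 0 -0.0034 0;0 0 0 0 0;0 0 0 0 0"
}}

```text
t: 27.95
ee_pos: [0.5961, 0.0801, 0.2142]
tcp_rot: [2.134, 2.302, 0.003]
ft_force: [2.8, 0.9, 0.3]
grip_width: 0.0198
gripper_force: 61.2
```

```bash
python3 -c "
from h import *
st(); redfit();th()"
```

```text
t 27.95 back -14.22 lat 1.99 z 214.22 Fback(+pulls hand fwd) -0.65 Flat 2.82 Fz 0.27 T [ 0.85 -0.34 -0.09] w 0.0198 g 61.22758448123932
red n 164 along [0.069 0.081 0.089] z [0.124 0.178 0.189] lat [-0.009 -0.003  0.005] ang of median (top-biased) 1.144
along 0.0658 z 0.1549 theta 1.169 R 0.1683
```

Emit:
{"api": "step_arm", "payload": {
  "plan": "0 -0.0045 0.001 -0.0018 0;0 -0.004 0 -0.0015 0;0 -0.002 0 -0.0007 0;0 0 0 0 0;0 0 0 0 0;0 0 0 0 0"
}}

```text
t: 28.5
ee_pos: [0.5966, 0.0719, 0.2175]
tcp_rot: [-2.134, -2.304, -0.004]
ft_force: [2.0, 4.5, -2.0]
grip_width: 0.0194
gripper_force: 61.0
```

```bash
python3 -c "
from h import *
st(); redfit();th()"
```

```text
t 28.5 back -22.47 lat 1.93 z 217.49 Fback(+pulls hand fwd) -4.34 Flat 2.38 Fz -2.04 T [ 1.69 -0.36 -0.1 ] w 0.0194 g 61.04050934314728
red n 180 along [0.06  0.072 0.08 ] z [0.126 0.179 0.193] lat [-0.009 -0.003  0.005] ang of median (top-biased) 1.187
along 0.0575 z 0.1582 theta 1.222 R 0.1683
```

Emit:
{"api": "step_arm", "payload": {
  "plan": "0.4 0 0 0 0;0.8 0 0 0 0;1 0 0 0 0;1 0 0 0 0;1 0 0 0 0;1 0 0 -0.015 0;1 0 0 -0.03 0;1 0 0 -0.035 0;1 0 0 -0.035 0;1 0 0 0 0"
}}

```text
t: 29.38
ee_pos: [0.6005, 0.0709, 0.34]
tcp_rot: [2.13, 2.297, 0.016]
ft_force: [0.4, 0.2, 0.3]
grip_width: 0.0851
gripper_force: 0.0
```

Emit:
{"api": "step_arm", "payload": {
  "plan": "1 0.02 -0.01 -0.01 0;1 0.03 -0.01 0 0;1 0.03 -0.01 0 0;1 0.03 -0.01 0 0;1 0 0 0 0;1 0 0 0 0"
}}

```text
t: 29.88
ee_pos: [0.547, 0.1787, 0.3425]
tcp_rot: [2.129, 2.31, 0.0]
ft_force: [0.2, -0.4, -0.4]
grip_width: 0.0852
gripper_force: 0.0
```

```bash
python3 -c "
from h import *
st(); redfit()
p,d=bot.snapshot('side');q,d=bot.snapshot('top')
cv2.imwrite('pics/c9.png',np.hstack([cv2.resize(p[60:310,130:380],(400,400),interpolation=2),cv2.resize(q[110:310,170:370],(400,400),interpolation=2)]))"
```

```text
t 29.88 back 87.75 lat -39.49 z 342.48 Fback(+pulls hand fwd) 0.37 Flat 0.19 Fz -0.36 T [-0.02 -0.06  0.03] w 0.0852 g 0.0
red n 302 along [0.047 0.067 0.079] z [0.127 0.165 0.192] lat [-0.01  -0.007  0.004] ang of median (top-biased) 1.186
```

View pics/c9.png

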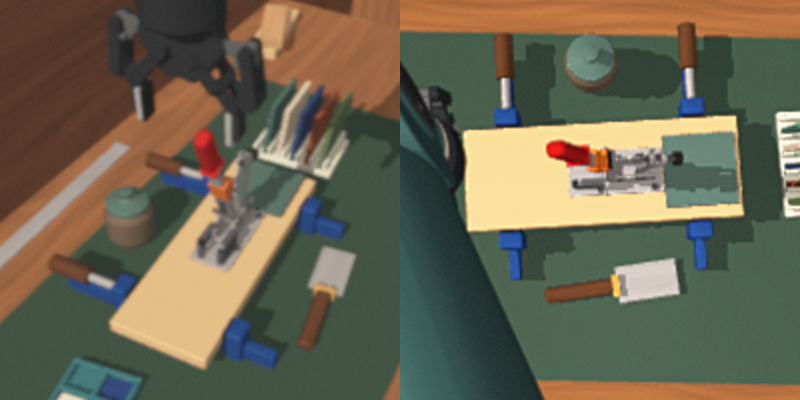

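The picture shows the handle standing steeply up on its own (red grip at (205,150) on the left, (568,152) on the right). The hold-down arm is off the tile, and the tile, jar, scraper and rack are where they were. The gripper is clear, so I'm handing in.

```bash
python3 -c "
from workcell import bot
print(bot.sign_off())"
```

```text
the job is handed in; nothing more can be done
None
```

The clamp stands open by itself at about 1.23 rad with the gripper clear. The tile and bystanders looked undisturbed in the last views. I drew the tab back to an estimated 10–11 N on the buffer, but early lifts met up to about 17 N of resistance that may have been the lock. The job was handed in at about 30 s; no verdict was shown.

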